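# Cover the staining vessels

## Task

Staining is finished for the day: cover each of the four open steel vessels on the bench with its own lid (the small round, wide round, square and oblong lids each fit the vessel of that shape and size). Set every lid down gently, not dropped, and fully home so it lies flat on the rim all round, with the square and oblong lids lined up with their vessels' sides. Leave the vessels standing where they are, and do not disturb the dropper bottle or the stack of culture dishes among them.

Things in the scene. Friction and masses are not known exactly. Their poses are not given: they have to be found in the camera images.
- jar: Small round staining jar, 70 mm across outside (mouth 64 mm), 70 mm high: the tallest and narrowest vessel. Open-topped, plain steel, loose, about 0.35 kg. Origin at the centre of its underside on the bench, z up.
- dish: Wide round staining dish, 100 mm across outside (mouth 94 mm), 45 mm high: low. Open-topped, plain steel, loose, about 0.35 kg. Origin at the centre of its underside on the bench, z up.
- square_vessel: Square staining vessel, 74 x 74 mm outside (mouth 68 x 68 mm), 60 mm high. Open-topped, plain steel, loose, about 0.35 kg. Origin at the centre of its underside on the bench, z up. x and y run along its sides.
- trough: Oblong staining trough, 104 mm (x) by 58 mm (y) outside (mouth 98 x 52 mm), 55 mm high. Open-topped, plain steel, loose, about 0.35 kg. Origin at the centre of its underside on the bench, z up.
- jar_lid_mid (a point): Lid of the small round jar. Loose steel lid (0.1 kg), right way up on the bench, 34 mm high: tapered plug 6 mm (50 mm across), plate 4 mm (round, 82 mm across), then a black knob to hold, 20-22 mm across, 24 mm high. Point: centre, 17 mm above the lowest face, 7 above the plate's top. Seated: plate on the rim, plug in the mouth (7 mm play each way), point 81 mm above the vessel's underside.
- dish_lid_mid (a point): Lid of the wide round dish. Loose steel lid (0.1 kg), right way up on the bench, 34 mm high: tapered plug 6 mm (80 mm across), plate 4 mm (round, 112 mm across), then a black knob to hold, 20-22 mm across, 24 mm high. Point: centre, 17 mm above the lowest face, 7 above the plate's top. Seated: plate on the rim, plug in the mouth (7 mm play each way), point 56 mm above the vessel's underside.
- square_lid_mid (a point): Lid of the square vessel. Loose steel lid (0.1 kg), right way up on the bench, 34 mm high: tapered plug 6 mm (54 x 54 mm), plate 4 mm (square, 86 x 86 mm, sides along x and y), then a black bar to hold, 36 mm in x, 16 mm thick in y, 24 mm high. Point: centre, 17 mm above the lowest face, 7 above the plate's top. Seated: plate on the rim, plug in the mouth (7 mm play each way), point 71 mm above the vessel's underside.
- trough_lid_mid (a point): Lid of the oblong trough. Loose steel lid (0.1 kg), right way up on the bench, 34 mm high: tapered plug 6 mm (80 x 36 mm), plate 4 mm (oblong, 116 mm in x by 70 mm in y), then a black bar to hold, 50 mm in x, 16 mm thick in y, 24 mm high. Point: centre, 17 mm above the lowest face, 7 above the plate's top. Seated: plate on the rim, plug in the mouth (play 9 mm in x, 8 in y), point 66 mm above the vessel's underside.
- oil_bottle: Amber glass dropper bottle with black cap, 32 mm across, 86 mm high, loose, standing among the vessels; not to be disturbed. Origin at the centre of its underside.
- dish_stack: Stack of four small white lidded culture dishes, 54 mm across, 52 mm high, loose (one piece), among the vessels; not to be disturbed. Origin at the centre of its underside.
Not all that is in view belongs to the job. Leave any blue look-alike of the dish alone. What is shaped like the part that bears square_lid_mid but orange is not meant.

How it is judged:
By the outcome, as a careful person would: the job done as asked, in the order asked, and still so for the second after the job is handed in, with the robot touching nothing.
It also fails if it takes over 128 s, if anything falls off the work surface, if the arm or the gripper's body presses on something with over 40 N, if the wrist force passes 120 N, or if a joint passes its speed limit or range.

## Robot

A 6-joint arm with a two-finger parallel gripper is mounted at the origin on the work surface. World frame = base frame: x ahead of the robot, y to its left, z up, the work surface at z = 0. Lengths are in mm, angles in degrees, forces in N, time in s.
With the tool pointing down it reaches from about 275 to 975 mm from the base axis. Payload 8.4 kg.
Tool frame: the origin (TCP) lies midway between the tips of the shut fingers; the grasp point (between the pads) lies 19 mm behind it; z points along the fingers, y is the direction in which the jaws open and shut (so a half turn about z gives the same grasp; the last joint's range is limited). The gripper opens to 92 mm and grips with 3 to 60 N. Pads are 20 mm wide; open, the fingers measure 128 mm over their backs; the gripper's body (75 mm by 189 mm) begins 69 mm behind the grasp point.
Start: joints at [-72.674, 20.225, 93.587, -0, 66.188, -0.138], TCP at [187.562, -596.195, 214.583] pointing down, gripper open.
Joint ranges: [-150.9, 150.9], [-52.94, 120.26], [3.33, 152.33], [-74.26, 254.26], [0, 154.13], [-172.89, 172.89]. Speed limits (degrees/s): [127.2, 127.2, 159.86, 180, 180, 180].

## Interface

Orientations are given as a 3x3 rotation matrix whose columns are the frame's x, y, z axes.
In Python, from workcell import ctrl gives the robot as it stands. Calls block until the motion is done:
- ctrl.move_pose(position, orientation): joint-space move of the TCP to a pose.
- ctrl.servo_line(position, frame=None, vel=150, guard=None): straight line of the TCP; frame=None keeps the orientation; vel is the mean speed in mm/s. With guard (N) it stops when the force on the tool has changed by that much, and returns True; else False.
- ctrl.move_joints(angles): joint-space move.
- ctrl.command_gripper(opening, grasp_force=None): opening from 0.0 (shut) to 1.0 (fully open); grasp_force is the grip in N (None keeps the last); returns when the fingers have stopped.
- ctrl.wait(seconds).
- ctrl.ik(position, orientation): joint angles nearest the present ones, or None.
- ctrl.grab_frame(name): name is "scene" or "top" or "wrist"; returns the picture (420x560x3 uint8, blue, green, red); there is no depth.
- ctrl.camera_model(name): a dict with "fx", "fy", "cx", "cy" (pixels), "distortion" ([k1, k2, p1, p2, k3] as OpenCV has them; the pictures are not rectified), "world_from_camera" (4x4, takes a point from camera to world coordinates); the wrist camera has in their place "T_tool_cam" (4x4, takes a point from camera to tool coordinates, whose origin is the TCP and whose axes are the flange's). Camera axes: x right, y down, z forward; pixel columns grow to the right and rows downward; lengths in mm; the calibration is good to about 2 mm. A picture is of the moment at which its call begins: read the wrist's pose just before it. camera_model takes no time and is no camera call.
A pose or a line that the arm cannot do raises ctrl.Unreachable and nothing moves.
- ctrl.job_done(): hands the job in, once; it reports no verdict.
Trained networks look in the newest picture that a camera, given by its name, has taken for a name from the list of things; names that differ only in an ending like _2 or _b are one class to them, and where a whole thing is asked for, a point or a joint stands for the part that bears it (a point fixed in the world has none). Each returns a list of dicts, best first, with "score" (0 to 1); they miss things now and then, are a little off and sometimes report something else, mostly with a low value. They report only what shows in the picture. A call takes as long as a camera call. They do not tell look-alikes from the thing itself.
- ctrl.trace(camera, label): "region" (420x560 bool, what is visible of it) and "box" ([left, top, right, bottom] in pixels, round what is visible of it).
Readings, each from a call of its own:
- ctrl.current_time_s(): time.
- ctrl.current_joint_positions(): joint angles.
- ctrl.current_joint_velocities(): joint speeds.
- ctrl.current_joint_torque(): joint torques, N m.
- ctrl.current_tool_pos(): TCP position.
- ctrl.current_orientation(): TCP orientation.
- ctrl.current_contact_force(): force on the tool from outside, world axes, zero at the start.
- ctrl.current_wrist_torque(): the same for the moment, N m.
- ctrl.current_gripper_width(): opening from 0.0 (shut) to 1.0 (fully open).
Only numpy, scipy, OpenCV 4.12 (cv2) and the standard library are available. Lean on these libraries where they do the work, as an engineer would, in place of code of your own. Each camera call takes 0.05 s, during which the arm holds its last target.

## Working session

There is one attempt and no reset: what is moved stays moved. The work goes in short steps, each a Python script; the robot and the scene stay as the last script left them, time stands still between calls to the robot, and variables do not carry over. Pictures are saved under pics/ and viewed, and the job is handed in when it is done.

```bash
ls; mkdir -p pics; python3 - <<'E'
from workcell import ctrl
import cv2
for n in("scene","top","wrist"):
    cv2.imwrite(f"pics/a_{n}.png",ctrl.grab_frame(n))
    m=ctrl.camera_model(n); print(n,m)
    for l in ["jar","dish","square_vessel","trough","jar_lid_mid","dish_lid_mid","square_lid_mid","trough_lid_mid","oil_bottle","dish_stack"]:
        if n=="wrist":break
        print(l,[(round(d["score"],2),list(map(int,d["box"]))) for d in ctrl.trace(n,l)])
print(ctrl.current_time_s())
E
```

```text
pics
scene {'fx': 379.0033730351969, 'fy': 379.0033730351969, 'cx': 279.809704894688, 'cy': 218.20458921098415, 'distortion': array([-0.08150021,  0.        ,  0.        ,  0.        ,  0.        ]), 'world_from_camera': array([[-6.11252452e-01,  5.15894168e-01, -6.00186344e-01,
         1.05670201e+03],
       [ 7.91354043e-01,  4.09293610e-01, -4.54133813e-01,
         3.86102471e+02],
       [ 1.13674495e-02, -7.52550297e-01, -6.58436658e-01,
         6.41941946e+02],
       [ 0.00000000e+00,  0.00000000e+00,  0.00000000e+00,
         1.00000000e+00]])}
jar [(0.93, [319, 211, 354, 250])]
dish [(0.69, [188, 142, 219, 164]), (0.64, [227, 148, 261, 184]), (0.28, [144, 168, 184, 192])]
square_vessel [(0.66, [394, 230, 443, 278]), (0.2, [370, 261, 384, 294])]
trough [(0.86, [274, 272, 334, 325])]
jar_lid_mid [(0.79, [412, 316, 459, 356])]
dish_lid_mid [(0.64, [143, 168, 185, 192])]
square_lid_mid [(0.66, [171, 230, 218, 254]), (0.56, [351, 350, 408, 409])]
trough_lid_mid [(0.73, [252, 196, 298, 216])]
oil_bottle [(0.81, [370, 259, 382, 293])]
dish_stack [(0.56, [203, 180, 218, 203])]
t
[... 1011 characters left out ...]
0.72, [299, 237, 348, 288]), (0.45, [378, 274, 420, 316])]
oil_bottle [(0.69, [174, 223, 194, 235])]
dish_stack [(0.86, [378, 217, 399, 240])]
wrist {'fx': 365.7569032392048, 'fy': 365.7569032392048, 'cx': 274.90180955418896, 'cy': 212.51513361489407, 'distortion': array([-0.06769144,  0.        ,  0.        ,  0.        ,  0.        ]), 'T_tool_cam': array([[ 2.06160242e-04, -9.62504077e-01, -2.71267135e-01,
         7.64467690e+01],
       [ 9.99999913e-01,  9.97597837e-05,  4.06024213e-04,
         5.64258097e-01],
       [-3.63738410e-04, -2.71267195e-01,  9.62504014e-01,
        -1.69664046e+02],
       [ 0.00000000e+00,  0.00000000e+00,  0.00000000e+00,
         1.00000000e+00]])}
1.15
```

View pics/a_top.png

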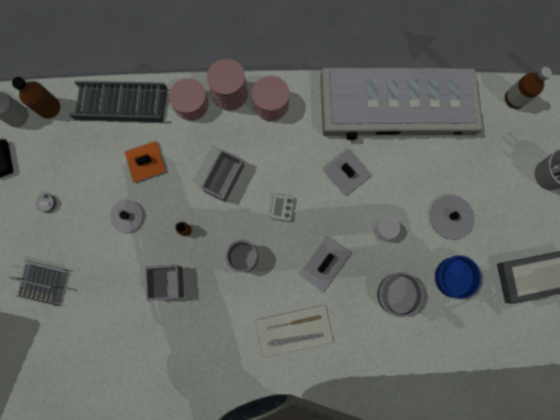

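View pics/a_scene.png

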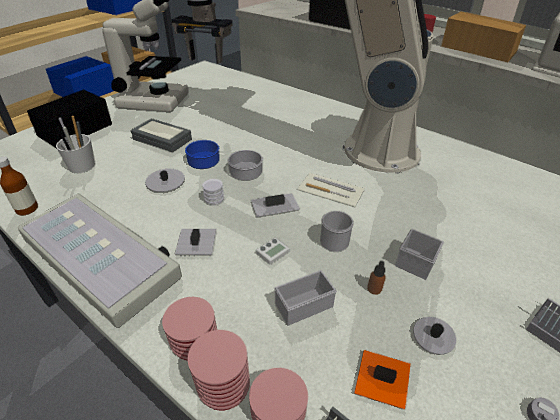

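In the top picture the steel jar is at (242,257), the grey dish at (401,295), the square vessel at (165,283) and the trough at (224,175). The lids are:
- round small at (127,216)
- round wide at (452,217)
- grey square at (347,171)
- oblong at (325,263)

The bottle is at (184,229) and the dish stack at (388,230).

What could be mistaken for these:
- **Dish:** the blue dish at (459,277) is a look-alike, so I use the grey one at (401,295).
- **Square lid:** the orange one at (146,161) is a look-alike, so I use the grey one at (347,171).
- **Trough:** the slide rack at (120,102) and the tray at (535,276).

I'll fit poses by silhouette.

```bash
cat > h.py <<'E'
import numpy as np, cv2
from workcell import ctrl
from scipy.optimize import minimize
def circ(d,z,n=40):
    a=np.linspace(0,2*np.pi,n,endpoint=False); return np.c_[d/2*np.cos(a),d/2*np.sin(a),np.full(n,z)]
def rect(a,b,z): return np.array([[sx*a/2,sy*b/2,z] for sx,sy in((1,1),(-1,1),(-1,-1),(1,-1))],float)
V=np.vstack
# each: list of convex parts (silhouette), outlines for drawing
PARTS={
'jar':[V([circ(70,0),circ(70,70)])],'dish':[V([circ(100,0),circ(100,45)])],
'square_vessel':[V([rect(74,74,0),rect(74,74,60)])],'trough':[V([rect(104,58,0),rect(104,58,55)])],
'jar_lid_mid':[V([circ(82,6),circ(82,10)]),V([circ(21,10),circ(21,34)])],
'dish_lid_mid':[V([circ(112,6),circ(112,10)]),V([circ(21,10),circ(21,34)])],
'square_lid_mid':[V([rect(86,86,6),rect(86,86,10)]),V([rect(36,16,10),rect(36,16,34)])],
'trough_lid_mid':[V([rect(116,70,6),rect(116,70,10)]),V([rect(50,16,10),rect(50,16,34)])],
'oil_bottle':[V([circ(32,0),circ(32,60),circ(16,86)])],'dish_stack':[V([circ(54,0),circ(54,52)])]}
ROUND={'jar','dish','jar_lid_mid','dish_lid_mid','oil_bottle','dish_stack'}
def cam(n):
    m=ctrl.camera_model(n)
    if n=="wrist":
        T=np.eye(4);T[:3,:3]=ctrl.current_orientation();T[:3,3]=ctrl.current_tool_pos()
        W=T@m["T_tool_cam"]
    else: W=np.array(m["world_from_camera"])
    K=np.array([[m["fx"],0,m["cx"]],[0,m["fy"],m["cy"]],[0,0,1]])
    return K,np.array(m["distortion"]),W
def proj(c,P):
    K,d,W=c; I=np.linalg.inv(W)
    return cv2.projectPoints(np.asarray(P,float),cv2.Rodrigues(I[:3,:3])[0],I[:3,3],K,d)[0][:,0]
def back(c,uv,z):
    K,d,W=c; r=cv2.undistortPoints(np.array([[uv]],float),K,d)[0,0]
    v=W[:3,:3]@[r[0],r[1],1]; o=W[:3,3]; return (o+v*(z-o[2])/v[2])[:2]
def pose(P,x,y,a,z=0):
    c,s=np.cos(a),np.sin(a); return P@np.array([[c,-s,0],[s,c,0],[0,0,1]]).T+[x,y,z]
S=4
def sil(c,name,x,y,a,off,z=0):
    m=np.zeros((off[3],off[2]),np.uint8)
    for P in PARTS[name]:
        h=cv2.convexHull(((proj(c,pose(P,x,y,a,z))-off[:2]+.5)*S).astype(np.float32)).round().astype(np.int32)
        cv2.fillConvexPoly(m,h,1)
    return m
def fit(c,region,name,x0=None,z=0):
    ys,xs=np.where(region); x1,y1,x2,y2=xs.min()-10,ys.min()-10,xs.max()+11,ys.max()+11
    off=(x1,y1,(x2-x1)*S,(y2-y1)*S)
    R=np.pad(region,20)[y1+20:y2+20,x1+20:x2+20].astype(np.uint8)
    R=cv2.resize(R,None,fx=S,fy=S,interpolation=cv2.INTER_NEAREST)
    cx,cy=back(c,(xs.mean(),ys.mean()),z+PARTS[name][0][:,2].mean())
    def cost(p):
        m=sil(c,name,p[0],p[1],p[2]/20,off,z); return 1-(m&R).sum()/max(1,(m|R).sum())
    best=None
    angs=[0] if name in ROUND else np.arange(0,np.pi,np.pi/12)
    for a in angs:
        r=minimize(cost,[cx,cy,a*20],method='Nelder-Mead',options=dict(initial_simplex=[[cx,cy,a*20],[cx+8,cy,a*20],[cx,cy+8,a*20],[cx,cy,a*20+3]],maxiter=70))
        if best is None or r.fun<best.fun: best=r
    return best.x[0],best.x[1],np.degrees(best.x[2]/20),1-best.fun
def draw(im,c,name,x,y,a,col=(0,255,0),z=0):
    for P in PARTS[name]:
        h=cv2.convexHull(proj(c,pose(P,x,y,a,z)).astype(np.float32)).round().astype(np.int32)
        cv2.polylines(im,[h],True,col,1)
E
python3 - <<'E'
from h import *
import pickle
seed={'jar':(242,257),'dish':(401,295),'square_vessel':(165,283),'trough':(224,175),'jar_lid_mid':(127,216),'dish_lid_mid':(452,217),'square_lid_mid':(347,171),'trough_lid_mid':(325,263),'oil_bottle':(184,229),'dish_stack':(388,230)}
c=cam('top'); im=ctrl.grab_frame('top'); out={}; big=im.copy()
sc=cam('scene')
ctrl.grab_frame('scene')
ims=ctrl.grab_frame('scene')
for n,s in seed.items():
    rs=[d for d in ctrl.trace('top',n) if np.hypot((d['box'][0]+d['box'][2])/2-s[0],(d['box'][1]+d['box'][3])/2-s[1])<15]
    if not rs: print(n,'missed');continue
    f=fit(c,rs[0]['region'],n); out[n]=f; print(n,np.round(f,2),end=' ')
    draw(big,c,n,f[0],f[1],np.radians(f[2]));draw(ims,sc,n,f[0],f[1],np.radians(f[2]))
    q=proj(sc,[[f[0],f[1],20]])[0]
    rs=[d for d in ctrl.trace('scene',n) if np.hypot((d['box'][0]+d['box'][2])/2-q[0],(d['box'][1]+d['box'][3])/2-q[1])<30]
    if rs: print('| scene',np.round(fit(sc,rs[0]['region'],n),2))
    else: print()
pickle.dump(out,open('rough.pkl','wb'))
cv2.imwrite('pics/b_top.png',cv2.resize(big[120:330,90:500],(800,410)));cv2.imwrite('pics/b_scene.png',ims); print(ctrl.current_time_s())
E
```

```text
jar [458.83  99.06   5.23   0.96] | scene [458.14  97.8    8.32   0.95]
dish [ 364.86 -269.8     3.78    0.97] | scene [ 364.34 -271.7     9.66    0.94]
square_vessel [399.08 282.86   2.35   0.94] 
trough [654.42 147.09 -26.32   0.96] | scene [655.34 146.43 154.65   0.96]
jar_lid_mid [562.54 387.62  -0.78   0.95] | scene [563.33 388.34   9.32   0.95]
dish_lid_mid [ 551.85 -415.09   -0.8     0.96] | scene [ 549.09 -414.17   -1.25    0.96]
square_lid_mid [ 666.64 -157.55   38.36    0.95] | scene [ 667.75 -157.98  129.62    0.94]
trough_lid_mid [442.36 -96.8  -37.09   0.97] | scene [442.83 -97.48 142.78   0.93]
oil_bottle [524.36 234.58   1.72   0.64] | scene [527.91 241.04  10.56   0.78]
dish_stack [ 521.11 -243.49   10.49    0.89] | scene [ 522.67 -245.09    4.03    0.89]
2.3
```

View pics/b_top.png

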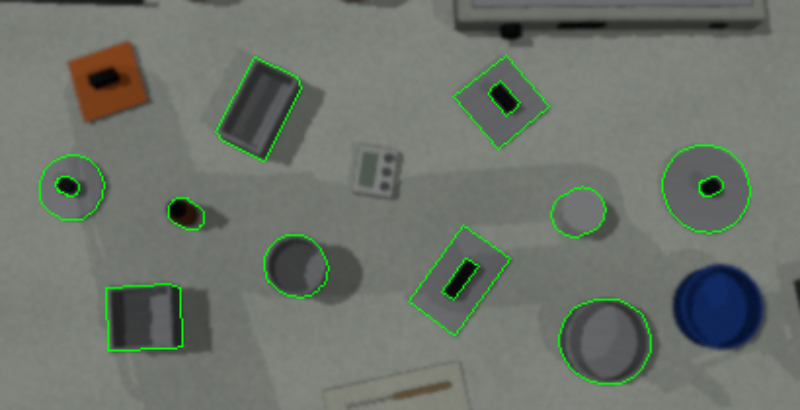

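View pics/b_scene.png

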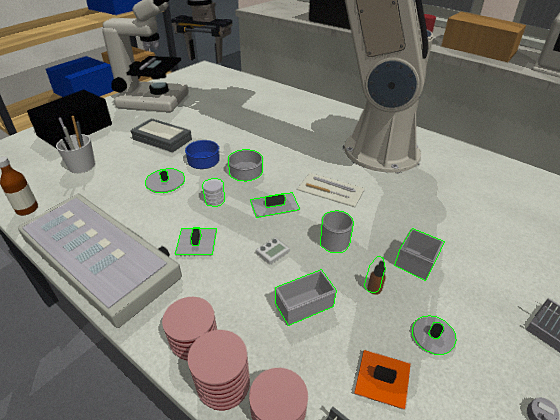

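Both cameras agree within about 3 mm, and the overlays lie on the right objects. Next I'll refine with two wrist views, one on each side.

```bash
python3 - <<'E'
from h import *
import pickle
out=pickle.load(open('rough.pkl','rb')); out['oil_bottle']=(527,239,0,0)
D=np.array([[1,0,0],[0,-1,0],[0,0,-1.]])
print(np.round(ctrl.current_orientation(),2).tolist())
W={}
for i,(p) in enumerate([(510,-240,300),(510,240,300)]):
    ctrl.move_pose(list(p),D); ctrl.wait(.2)
    c=cam('wrist'); im=ctrl.grab_frame('wrist'); big=im.copy()
    for n,(x,y,a,_) in out.items():
        q=proj(c,[[x,y,20]])[0]
        if not(15<q[0]<545 and 15<q[1]<405): continue
        rs=[d for d in ctrl.trace('wrist',n) if np.hypot((d['box'][0]+d['box'][2])/2-q[0],(d['box'][1]+d['box'][3])/2-q[1])<30]
        if not rs: print(i,n,'missed');continue
        f=fit(c,rs[0]['region'],n); b=rs[0]['box']
        print(i,n,np.round(f,2),'rough',np.round((x,y,a),1),'box',list(map(int,b)))
        W.setdefault(n,[]).append(f); draw(big,c,n,f[0],f[1],np.radians(f[2]))
    cv2.imwrite(f'pics/c_w{i}.png',cv2.resize(big,(800,600)))
pickle.dump(W,open('wrist.pkl','wb')); print(ctrl.current_time_s())
E
```

```text
[[0.95, 0.3, 0.0], [0.3, -0.95, -0.0], [-0.0, 0.0, -1.0]]
0 jar missed
0 dish [ 366.34 -268.03    5.23    0.96] rough [ 364.9 -269.8    3.8] box [257, 238, 334, 323]
0 dish_lid_mid [ 553.04 -414.99    8.75    0.97] rough [ 551.8 -415.1   -0.8] box [371, 94, 458, 181]
0 square_lid_mid [ 668.84 -157.68   38.24    0.94] rough [ 666.6 -157.6   38.4] box [154, 0, 258, 92]
0 trough_lid_mid [444.21 -97.2  -36.96   0.91] rough [442.4 -96.8 -37.1] box [124, 172, 212, 258]
0 dish_stack [ 523.59 -243.43    5.57    0.94] rough [ 521.1 -243.5   10.5] box [252, 142, 303, 191]
1 jar [459.59  97.77  -6.24   0.96] rough [458.8  99.1   5.2] box [354, 181, 429, 253]
1 square_vessel [401.27 282.29  93.66   0.98] rough [399.1 282.9   2.4] box [205, 223, 274, 297]
1 trough [656.12 145.77 -26.6    0.94] rough [654.4 147.1 -26.3] box [311, 1, 411, 102]
1 jar_lid_mid [564.24 388.1   -5.19   0.96] rough [562.5 387.6  -0.8] box [120, 95, 188, 162]
1 trough_lid_mid [443.99 -96.39 142.36   0.96] rough [442.4 -96.8 -37.1] box [472, 170, 560, 264]
1 oil_bottle [532.03 241.12  -1.67   0.8 ] rough [527 239   0] box [257, 147, 286, 174]
6.925
```

View pics/c_w0.png

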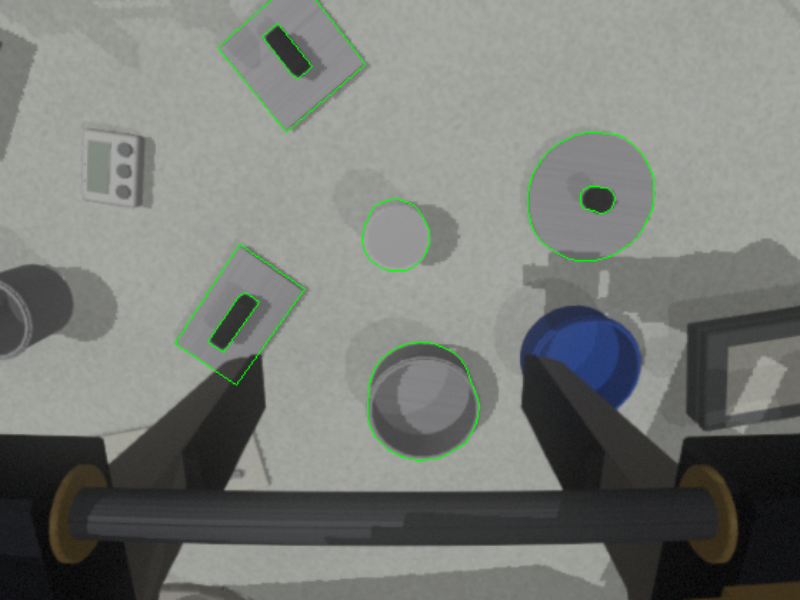

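View pics/c_w1.png

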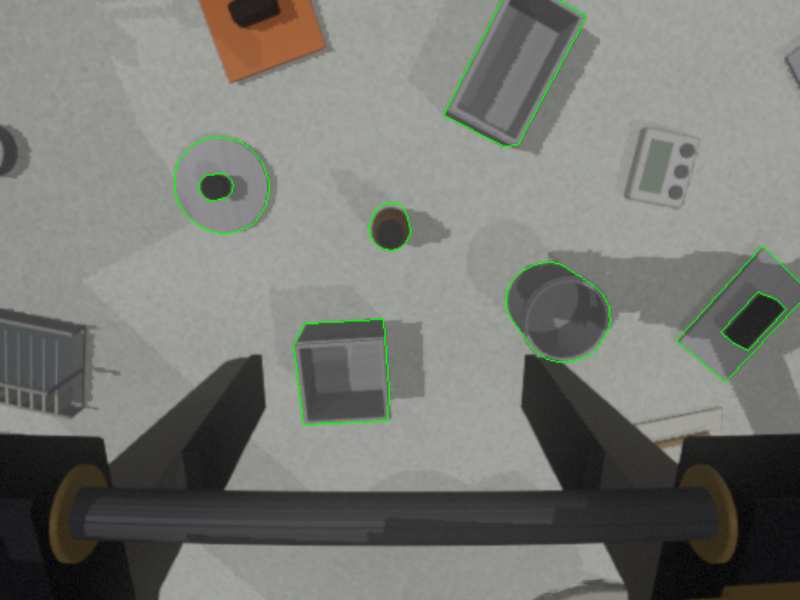

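The wrist outlines lie on the edges. In c_w0: square lid (290,50), dish lid (592,197), trough lid (240,313), dish (422,400), blue dish (583,360). In c_w1: jar lid (222,185), trough (515,65), jar (558,312), square vessel (345,372), bottle (390,227), orange lid (263,30). I'll start with the jar lid and take a close crop before grasping.

```bash
cat > act.py <<'E'
from h import *
def R(t):
    t=np.radians(t);return np.array([[np.cos(t),np.sin(t),0],[np.sin(t),-np.cos(t),0],[0,0,-1.]])
ZC=150
def hover(x,y,t): 
    ctrl.move_pose([x,y,ZC],R(t))
def look(name,key,seed,pic,z=0):
    ctrl.wait(.15); c=cam('wrist'); im=ctrl.grab_frame('wrist'); q=proj(c,[[seed[0],seed[1],z+10]])[0]
    rs=[d for d in ctrl.trace('wrist',name) if np.hypot((d['box'][0]+d['box'][2])/2-q[0],(d['box'][1]+d['box'][3])/2-q[1])<40]
    f=None
    if rs:
        f=fit(c,rs[0]['region'],name,z=z); draw(im,c,name,f[0],f[1],np.radians(f[2]),z=z)
    print(key,'fit',None if f is None else np.round(f,2),'box',[list(map(int,r['box'])) for r in rs])
    cv2.imwrite(pic,im); return f
def pick(x,y,t):
    ctrl.command_gripper(.55)
    ctrl.servo_line([x,y,40],R(t),vel=120)
    g=ctrl.servo_line([x,y,12.5],vel=40,guard=6); print('pick guard',g,np.round(ctrl.current_tool_pos(),1))
    ctrl.command_gripper(0,30); w=ctrl.current_gripper_width()*92
    ctrl.servo_line([x,y,45],vel=60); ctrl.servo_line([x,y,ZC],vel=150)
    print('width',round(w,1),round(ctrl.current_gripper_width()*92,1),'F',np.round(ctrl.current_contact_force(),1))
def carry(x,y,t): ctrl.servo_line([x,y,ZC],R(t),vel=220); ctrl.wait(.3)
def lower(x,y,H):
    ctrl.servo_line([x,y,H+6.5+12],vel=80); ctrl.wait(.2)
    g=ctrl.servo_line([x,y,H+6.5-3],vel=12,guard=3)
    p=ctrl.current_tool_pos(); print('lower guard',g,'z above seat',round(p[2]-H-6.5,2),'F',np.round(ctrl.current_contact_force(),1),'M',np.round(ctrl.current_wrist_torque(),2)); return g
def release(x,y):
    ctrl.command_gripper(.5); p=ctrl.current_tool_pos()
    ctrl.servo_line([p[0],p[1],p[2]+35],vel=60); ctrl.servo_line([p[0],p[1],ZC+20],vel=150)
E
python3 - <<'E'
from act import *
hover(564.2,388.1,0); f=look('jar_lid_mid','jl',(564.2,388.1),'pics/d_jl.png'); print(ctrl.current_time_s())
E
```

```text
jl fit [564.48 388.48   6.     0.98] box [[229, 155, 321, 242]]
8.05
```

View pics/d_jl.png

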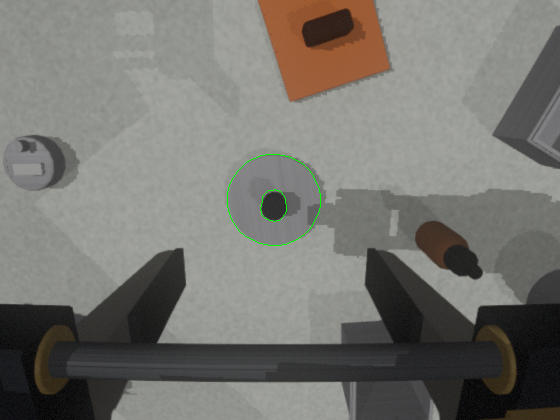

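The close crop shows the grey round lid centred at (274,200), with the fit on its edge and the orange lid well clear at (330,40).

```bash
python3 - <<'E'
from act import *
pick(564.4,388.3,0); carry(459.6,97.8,0)
cv2.imwrite('pics/d_jl2.png',ctrl.grab_frame('wrist'))
ctrl.grab_frame('top');print(ctrl.current_time_s())
E
```

```text
pick guard False [564.5 388.4  12.6]
width 19.2 19.0 F [ 0.2 -0.2 -0.9]
14.7667
```

View pics/d_jl2.png

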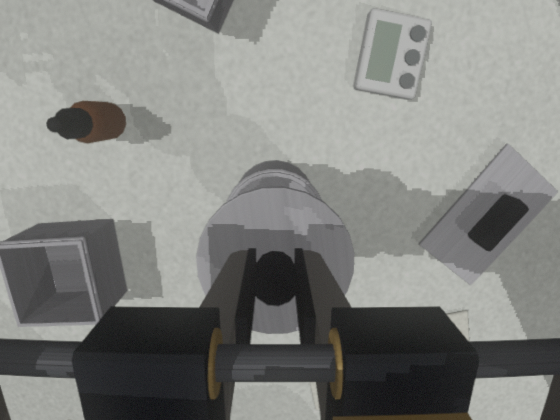

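The jar lid is held level at (275,265), with the jar behind it.

```bash
python3 - <<'E'
from act import *
lower(459.6,97.8,70); c=cam('wrist'); im=ctrl.grab_frame('wrist')
draw(im,c,'jar_lid_mid',459.6,97.8,0,z=64);draw(im,c,'jar',459.6,97.8,0,(0,0,255))
cv2.imwrite('pics/d_jl3.png',im);print(ctrl.current_time_s())
E
```

```text
lower guard True z above seat 0.04 F [-0.8 -0.1  5.1] M [0.02 0.11 0.04]
16.8583
```

View pics/d_jl3.png

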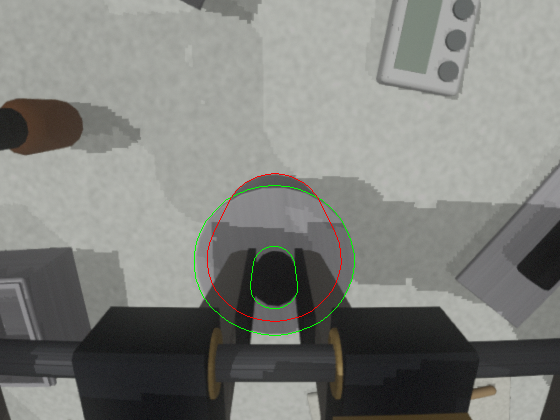

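Contact came 0.04 mm from the seat height and the outlines agree, so I'll release and move to the trough lid.

```bash
python3 - <<'E'
from act import *
release(0,0)
look('jar_lid_mid','jl seated',(459.6,97.8),'pics/e0.png',z=64)
hover(444.1,-96.8,-37.2); f=look('trough_lid_mid','tl',(444.1,-96.8),'pics/e1.png'); print(ctrl.current_time_s(),np.round(ctrl.current_joint_positions(),0))
E
```

```text
jl seated fit [459.57  97.57   9.66   0.98] box [[218, 157, 326, 263]]
tl fit [444.67 -96.79 142.98   0.99] box [[234, 131, 318, 264]]
20.0 [-12.  10. 117.   0.  53. 115.]
```

View pics/e0.png

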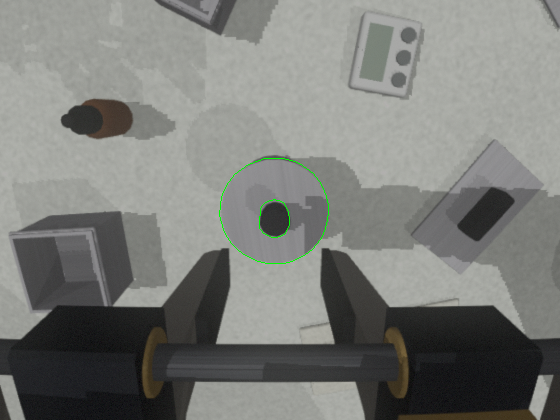

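View pics/e1.png

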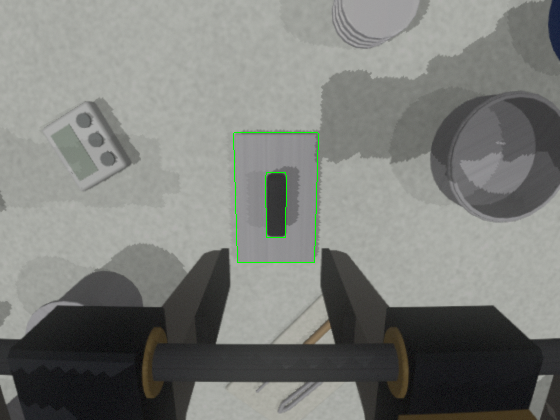

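The jar lid is seated at (274,210) and fits its model flush. The trough lid is aligned at (276,200).

```bash
python3 - <<'E'
from act import *
pick(444.5,-96.8,-37.1); carry(656.1,146,-26.5)
ctrl.wait(.1);cv2.imwrite('pics/e2.png',ctrl.grab_frame('wrist'))
lower(656.1,146,55); c=cam('wrist'); im=ctrl.grab_frame('wrist')
a=np.radians(-26.5)
draw(im,c,'trough_lid_mid',656.1,146,a,z=49);draw(im,c,'trough',656.1,146,a,(0,0,255))
cv2.imwrite('pics/e3.png',im);print(ctrl.current_time_s())
E
```

```text
pick guard False [444.5 -96.8  12.5]
width 15.8 15.7 F [ 0.6 -0.7 -1.2]
lower guard True z above seat 0.11 F [-1.1  0.7  5.2] M [0.1  0.05 0.02]
28.6917
```

View pics/e3.png

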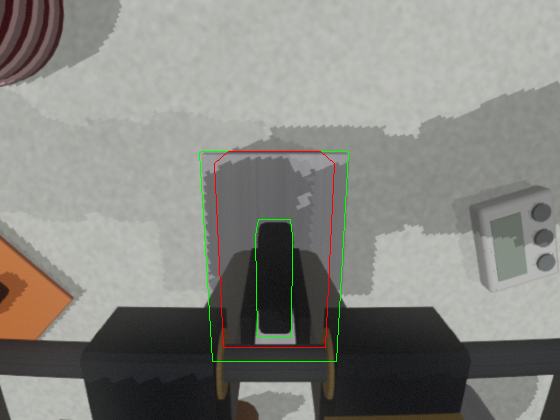

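The trough lid touched at its seat height (+0.11 mm), lined up at (275,250).

```bash
python3 - <<'E'
from act import *
release(0,0)
look('trough_lid_mid','tl seated',(656.1,146),'pics/f0.png',z=49)
ctrl.trace
hover(668.6,-157.7,38.2); f=look('square_lid_mid','sl',(668.6,-157.7),'pics/f1.png'); print(ctrl.current_time_s(),np.round(ctrl.current_joint_positions(),0))
E
```

```text
tl seated fit [655.48 146.24 153.27   0.98] box [[227, 135, 318, 275]]
sl fit [ 669.19 -157.18   38.28    0.98] box [[224, 150, 327, 247]]
32.5833 [-13.  29.  89.   0.  62.  38.]
```

View pics/f0.png

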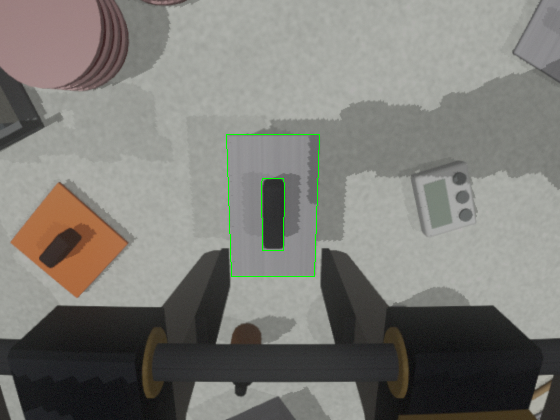

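View pics/f1.png

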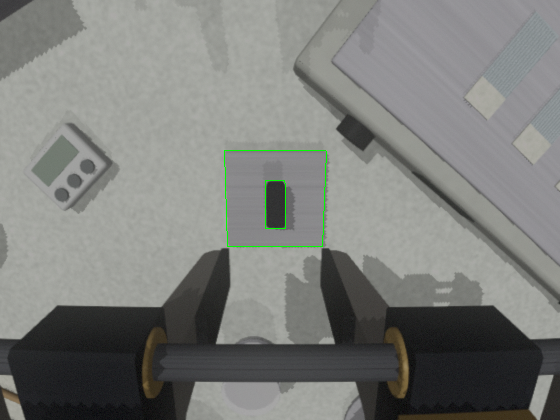

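The trough lid is seated and fits its outline flush. The grey square lid is aligned at (275,200).

```bash
python3 - <<'E'
from act import *
pick(669,-157.4,38.2); carry(401.0,282.4,3.4)
ctrl.wait(.1);cv2.imwrite('pics/f2.png',ctrl.grab_frame('wrist'))
lower(401.0,282.4,60); c=cam('wrist'); im=ctrl.grab_frame('wrist')
a=np.radians(3.4)
draw(im,c,'square_lid_mid',401,282.4,a,z=54);draw(im,c,'square_vessel',401,282.4,a,(0,0,255))
cv2.imwrite('pics/f3.png',im);print(ctrl.current_time_s())
E
```

```text
pick guard False [ 669.1 -157.4   12.5]
width 15.8 15.6 F [ 0.6 -0.2 -1.1]
lower guard True z above seat 0.01 F [-0.9 -0.9  5.1] M [-0.01  0.17 -0.04]
42.0917
```

View pics/f3.png

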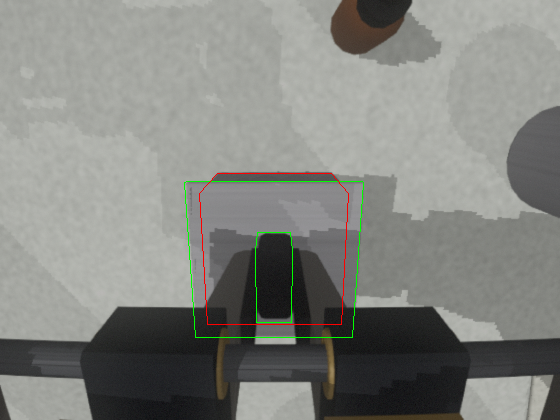

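The square lid is at its seat height (+0.01 mm), lined up with the vessel at (275,260).

```bash
python3 - <<'E'
from act import *
release(0,0)
look('square_lid_mid','sl seated',(401,282.4),'pics/g0.png',z=54)
hover(553,-415,0); f=look('dish_lid_mid','dl',(553,-415),'pics/g1.png'); print(ctrl.current_time_s(),np.round(ctrl.current_joint_positions(),0))
E
```

```text
sl seated fit [401.72 281.97   3.64   0.97] box [[214, 154, 331, 259]]
dl fit [ 552.94 -415.07    3.68    0.98] box [[215, 138, 339, 262]]
47.075 [-37.  29.  88.   0.  63.  53.]
```

View pics/g0.png

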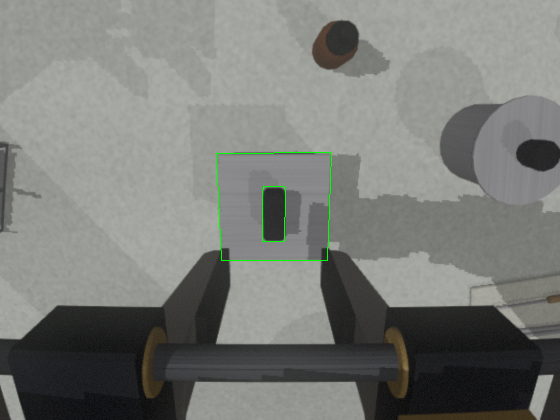

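View pics/g1.png

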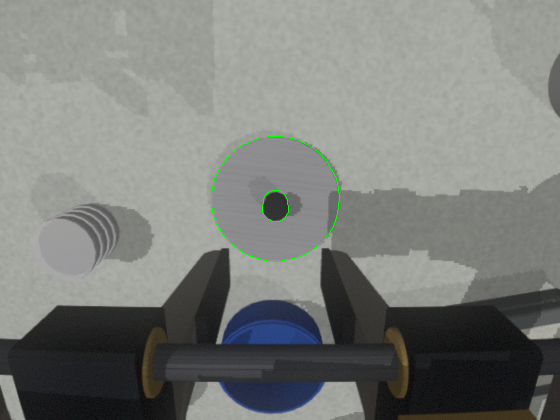

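The square lid is seated and lined up. The dish lid is centred at (275,199), with the blue dish separate at (270,355).

```bash
python3 - <<'E'
from act import *
pick(553,-415,0); carry(366,-268.7,0)
ctrl.wait(.1);cv2.imwrite('pics/g2.png',ctrl.grab_frame('wrist'))
lower(366,-268.7,45); c=cam('wrist'); im=ctrl.grab_frame('wrist')
draw(im,c,'dish_lid_mid',366,-268.7,0,z=39);draw(im,c,'dish',366,-268.7,0,(0,0,255))
cv2.imwrite('pics/g3.png',im);print(ctrl.current_time_s())
E
```

```text
pick guard False [ 553.1 -415.1   12.6]
width 19.2 19.0 F [-0.1 -0.2 -0.9]
lower guard True z above seat 0.04 F [-0.   0.4  5. ] M [0.05 0.07 0.02]
55.4667
```

View pics/g3.png

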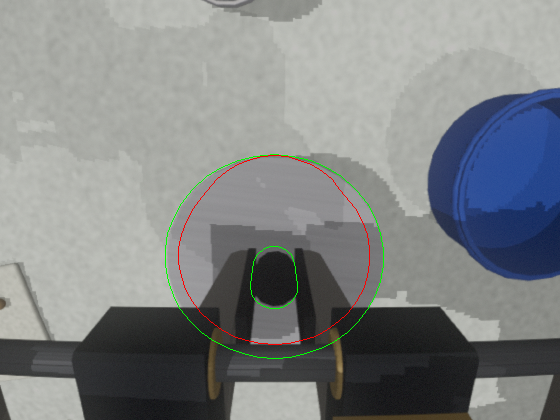

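The dish lid is at its seat height (+0.04 mm) and clear of the blue dish. I'll release it, retract, and check everything from the fixed cameras.

```bash
python3 - <<'E'
from act import *
release(0,0)
look('dish_lid_mid','dl seated',(366,-268.7),'pics/h0.png',z=39)
ctrl.move_pose([187.6,-596.2,214.6],R(17.5)); ctrl.wait(.3)
t=cam('top');im=ctrl.grab_frame('top');s=cam('scene');ims=ctrl.grab_frame('scene')
raw=ims.copy()
for n,v,x,y,a,H in [('jar_lid_mid','jar',459.6,97.8,0,70),('trough_lid_mid','trough',656.1,146,-26.5,55),('square_lid_mid','square_vessel',401,282.4,3.5,60),('dish_lid_mid','dish',366,-268.7,0,45)]:
    for cn,c,I in(('top',t,im),('scene',s,ims)):
        q=proj(c,[[x,y,H]])[0]
        rs=[d for d in ctrl.trace(cn,n) if np.hypot((d['box'][0]+d['box'][2])/2-q[0],(d['box'][1]+d['box'][3])/2-q[1])<25]
        print(cn,n,np.round(fit(c,rs[0]['region'],n,z=H-6),2) if rs else 'missed',x,y,a)
        draw(I,c,n,x,y,np.radians(a),z=H-6);draw(I,c,v,x,y,np.radians(a),(0,0,255))
for n in('oil_bottle','dish_stack'):
    for cn,c in(('top',t),('scene',s)):
        print(cn,n,[(round(d['score'],2),list(map(int,d['box']))) for d in ctrl.trace(cn,n)][:2])
cv2.imwrite('pics/h_top.png',cv2.resize(im[120:330,90:500],(800,410)));cv2.imwrite('pics/h_s.png',cv2.resize(ims[130:350,120:480],(800,489)))
cv2.imwrite('pics/h_raw.png',cv2.resize(raw[130:350,120:480],(800,489)));print(ctrl.current_time_s())
E
```

```text
dl seated fit [ 365.72 -269.25    4.98    0.98] box [[209, 139, 345, 269]]
top jar_lid_mid [457.12  96.97   3.98   0.95] 459.6 97.8 0
scene jar_lid_mid [458.03  97.54   3.46   0.96] 459.6 97.8 0
top trough_lid_mid [653.29 146.51 -26.63   0.97] 656.1 146 -26.5
scene trough_lid_mid [653.46 145.11 154.35   0.94] 656.1 146 -26.5
top square_lid_mid missed 401 282.4 3.5
scene square_lid_mid [399.81 282.26  94.58   0.93] 401 282.4 3.5
top dish_lid_mid [ 364.51 -269.72   10.11    0.97] 366 -268.7 0
scene dish_lid_mid [ 363.04 -269.03    4.54    0.93] 366 -268.7 0
top oil_bottle [(0.56, [173, 226, 191, 236]), (0.54, [143, 263, 181, 303])]
scene oil_bottle [(0.57, [367, 261, 383, 295])]
top dish_stack [(0.91, [376, 217, 399, 238])]
scene dish_stack [(0.76, [204, 179, 223, 202])]
60.125
```

View pics/h_top.png

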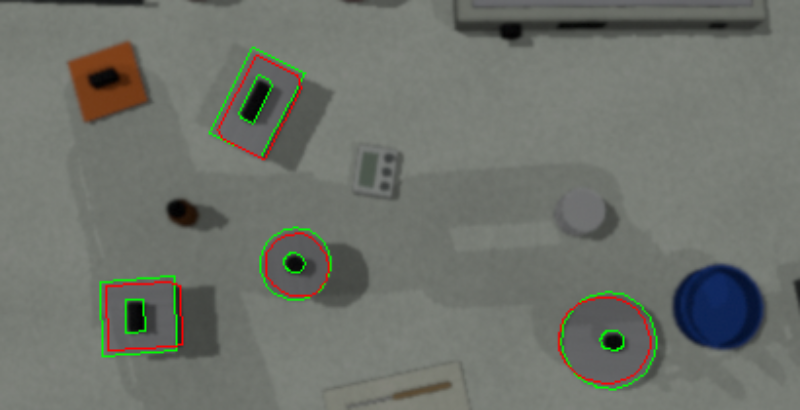

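View pics/h_s.png

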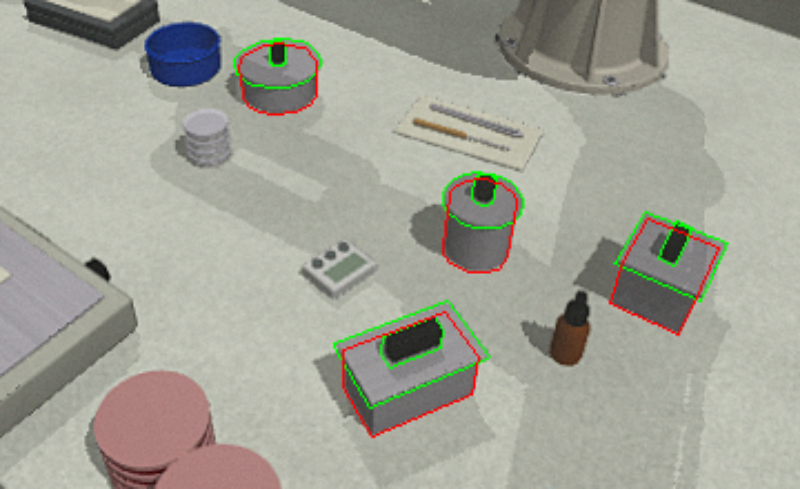

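View pics/h_raw.png

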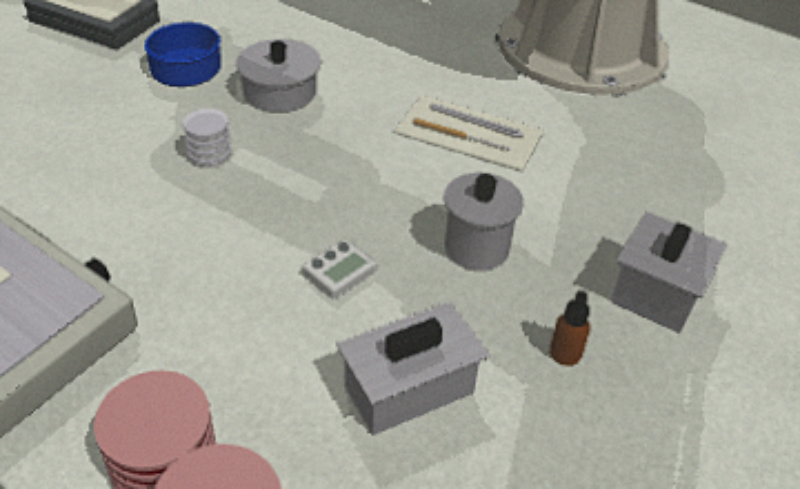

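All four lids sit flat on their vessels: dish (278,70), jar (483,205), square (675,260) and trough (413,345). The bottle (570,335) and the stack (207,138) stand where they were.

```bash
python3 -c "
from workcell import ctrl
ctrl.job_done(); print(ctrl.current_time_s())"
```

```text
the job is handed in; nothing more can be done
the job is handed in; nothing more can be done
```

All four lids are on their vessels and the job is handed in, at about 60 s of the 128 s allowed. I lowered each lid at 12 mm/s until it touched, then released it. I left the orange square lid and the blue dish alone.

**Checks that passed:**
- **Seating:** each lid touched within 0.11 mm of its expected seated height, with about 5 N of contact force. Wrist pictures after each release showed every lid flat and within about 1 mm of its target.
- **Alignment:** the square lid sits at 3.6° against its vessel's measured 3.7°. The trough lid sits at −26.7° against its trough's −26.6°.
- **Bottle and dish stack:** they look unmoved in the fixed cameras, with outlines within a few pixels of the first ones.

**Checks that disagreed or failed:**
- **Camera offset:** the fixed cameras place the lids 1–3 mm off the wrist camera's positions. They were off by a similar amount for most of the vessels before anything moved, so I put this down to calibration.
- **Missed detection:** the network did not find the seated square lid in the last top view. The picture itself, the scene camera and the wrist camera all show it in place.

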